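# Square up a row of electrolyser cell modules

### The arm

A 7-joint arm with a two-finger parallel gripper is mounted at the origin on the work surface. World frame = base frame: x ahead of the robot, y to its left, z up, the work surface at z = 0. Lengths are in m, angles in rad, forces in N, time in s.
With the tool pointing down it reaches from about 0.4 to 0.925 m from the base axis. Payload 4.1 kg.
Tool frame: the origin (TCP) lies at the very end of the fingers, on their centre line; the grasp point (between the pads) lies 19 mm behind it (robot.grip_point_offset is the distance from the TCP to the grasp point, in m); x points along the fingers, z is the direction in which the jaws open and shut, and the axes are right-handed (so a half turn about x gives the same grasp; the last joint's range is limited). The gripper opens to 85 mm and grips with 20 to 120 N. Pads are 22 mm wide; open, the fingers measure 114 mm over their backs; the gripper's body (76 mm by 85 mm) begins 54 mm behind the grasp point. The pads swing forward as they close: fully open they stand 13 mm farther back than shut.
Start: joints at [-1.365, 0.398, 0.045, 1.537, -0.019, 1.207, -0.051], TCP at [0.195, 0.62, 0.231] pointing down, gripper open.
Joint ranges: [-2.82, 2.82], [-0.49, 2.23], [-1.37, 1.46], [0, 2.46], [-1.36, 4.5], [0.23, 2], [-2.94, 2.94]. Speed limits (rad/s): [2.57, 2.57, 3.14, 3.14, 3.14, 3.14, 3.14].

### API

Orientations are given as a 3x3 rotation matrix whose columns are the frame's x, y, z axes.
In Python, from bench import robot gives the robot as it stands.
- The arm moves only by the tool servo_tool, never from a script. Its arguments are lists of equal length, an entry for each row: "delta_pos": the shift along the world's x, y, z in cm, a list of three; "rot": the turn, a rotation vector about the world's x, y, z in rad, a list of three. A call has exactly 10 rows; each row shifts and turns the commanded pose from where the row before left it; what a row does not reach is not made up. A row lasts 1/10 s, in which the tool goes at most 50 mm and 8.59 degrees, less where a joint would pass 70% of its speed; a pose out of reach is approached as far as the arm can. A call with a gripper value outside its range is refused whole. "hand" is the opening, from 0 (shut) to 1 (fully open), set as the call begins (left out, the last holds). The fingers move at their own pace and stop on an object; "newtons" is the grip in N (left out, the last holds). Time passes only in rows, so rows that do not move let the fingers close, or fill a call up. It gives the time, the measured TCP pose, the force and the opening at its end, in the units of the state.
- robot.get_state(): the state, without advancing time (a new reading comes with each control period).
- robot.capture(name): name is "scene" or "top"; returns the picture (384x512x3 uint8, red, green, blue); there is no depth.
- robot.calibration(name): a dict with "camera_matrix" (3x3 intrinsics, pixels), "k1" (the pictures are not rectified: a ray, as slopes to the right and down, at radius r is drawn at 1 + k1 r^2 times it, then the intrinsics apply), "R" (3x3) and "t" (3): a world point X has camera coordinates R X + t. Camera axes: x right, y down, z forward; pixel columns grow to the right and rows downward; lengths in m; the calibration is good to about 2 mm. A picture is of the moment at which its call begins. calibration takes no time and is no camera call.
- robot.job_done(): hands the job in, once; it reports no verdict.
The state is a dict: "clock": time; "q": joint angles; "qd": joint speeds; "joint_torque": joint torques, N m; "eef_pos": TCP position; "tool_rot": TCP orientation; "wrist_force": force on the tool from outside, world axes, zero at the start; "moment": the same for the moment, N m; "grip_width": opening from 0.0 (shut) to 1.0 (fully open).
Only numpy, scipy, OpenCV 4.12 (cv2) and the standard library are available. Lean on these libraries where they do the work, as an engineer would, in place of code of your own. Each camera call takes 0.05 s, during which the arm holds its last target. There are 200 camera calls.

### The job

Line up the four cell modules in a tight, square row in the corner of the aluminium angle so that a feed manifold will fit over their hose ports: each with its end flush against the long rail and its hose port at the end away from that rail, side against side with no gaps. The three plain modules come first, in any order, starting against the short stop; the one with the round gauge closes the row at its open end. Keep the modules upright and leave everything else on the bench where it is.

Things in the scene. Friction and masses are not known exactly. Their poses are not given: they have to be found in the camera images.
- jig: Aluminium L-shaped angle fixed on the bench. Origin: inner corner, at bench level. Long rail: 280 mm from the corner along +y, inner face at x = 0. Short stop: 100 mm from the corner along -x (roughly towards the robot), inner face at y = 0. Rails 16 mm wide, 18 mm high. The row is built inside (x < 0, y > 0), on the bench; a thin grey sheet marks the area.
- gauge_module: The cell module with the round gauge: grey and steel, body 100 (x) x 48 (y) x 32 (z) mm, a brass hose port (16 mm wide, 18 mm high) upright on its top, 33 mm from the centre towards its own -x end. Origin: centre of the underside; x along the length, z up. 0.2 kg, loose. Gauge: on top, 36 mm across, 21 mm high, 12 mm from the centre towards +x.
- module_a: A plain cell module (one of three alike): grey and steel, body 100 (x) x 48 (y) x 32 (z) mm, a brass hose port (16 mm wide, 18 mm high) upright on its top, 33 mm from the centre towards its own -x end. Origin: centre of the underside; x along the length, z up. 0.2 kg, loose.
- module_b: A plain cell module (one of three alike): grey and steel, body 100 (x) x 48 (y) x 32 (z) mm, a brass hose port (16 mm wide, 18 mm high) upright on its top, 33 mm from the centre towards its own -x end. Origin: centre of the underside; x along the length, z up. 0.2 kg, loose.
- module_c: A plain cell module (one of three alike): grey and steel, body 100 (x) x 48 (y) x 32 (z) mm, a brass hose port (16 mm wide, 18 mm high) upright on its top, 33 mm from the centre towards its own -x end. Origin: centre of the underside; x along the length, z up. 0.2 kg, loose.
- gauge_module_port (a point): Top centre of the hose port of gauge_module, at (-33, 0, 50) mm in the module's frame.
- module_a_port (a point): Top centre of the hose port of module_a, at (-33, 0, 50) mm in the module's frame.
- module_b_port (a point): Top centre of the hose port of module_b, at (-33, 0, 50) mm in the module's frame.
- module_c_port (a point): Top centre of the hose port of module_c, at (-33, 0, 50) mm in the module's frame.
- dish: Bystander: White ceramic bowl, 66 mm across, 40 mm high. Origin at the centre of its underside.
- jar: Bystander: Small amber jar, 38 mm across, 52 mm high. Origin at the centre of its underside.
- fitting: Bystander: Turned brass pipe fitting, 38 mm across, 42 mm high. Origin at the centre of its underside.
- bottle: Bystander: White plastic bottle, 70 mm across, 170 mm high. Origin at the centre of its underside.
- wrench: Bystander: Steel wrench, 170 mm long, lying flat along its own x.
- meter: Bystander: Blue hand-held meter lying flat, 75 x 140 x 38 mm. Origin at the centre of its underside.
- tape: Bystander: Roll of black tape lying flat, 84 mm across, 22 mm high. Origin at the centre of its underside.

How it is judged:
At the end, for the whole second after the job is handed in: All four flat and at rest, square within 0.05 rad, ports away from the long rail, centres 47-55 mm from it. From the short stop: plain ones, one each, centred at 24, 72 and 120 mm, the gauge module at 168 mm (-4 to +3, +4.5, +6, +7.5 mm) (x of gauge_module in the frame of jig between -0.055 and -0.047 m and angle between the y axis of each of gauge_module, module_a, module_b, module_c and the y axis of jig, either way round below 0.05 rad and x of each of gauge_module_port, module_a_port, module_b_port, module_c_port in the frame of jig below -0.07 m and angle between each of gauge_module, module_a, module_b, module_c's own z axis and vertical below 0.05 rad and linear speed of each of gauge_module, module_a, module_b, module_c below 0.02 m/s and x of module_a in the frame of jig between -0.055 and -0.047 m and x of module_b in the frame of jig between -0.055 and -0.047 m and x of module_c in the frame of jig between -0.055 and -0.047 m and y of gauge_module in the frame of jig between 0.164 and 0.1755 m and (y of module_a in the frame of jig between 0.02 and 0.027 m or y of module_a in the frame of jig between 0.068 and 0.0765 m or y of module_a in the frame of jig between 0.116 and 0.126 m) and (y of module_b in the frame of jig between 0.02 and 0.027 m or y of module_b in the frame of jig between 0.068 and 0.0765 m or y of module_b in the frame of jig between 0.116 and 0.126 m) and (y of module_c in the frame of jig between 0.02 and 0.027 m or y of module_c in the frame of jig between 0.068 and 0.0765 m or y of module_c in the frame of jig between 0.116 and 0.126 m)); the robot touches nothing.
It fails at once if a bystander (dish, jar, fitting, bottle, wrench, meter, tape) is moved more than 20 mm (distance of any of dish, jar, fitting, bottle, wrench, meter, tape from where it was at the start of the episode above 0.02 m).
It fails at once if a bystander is tipped over (angle between any of dish, jar, fitting, bottle, wrench, meter, tape's own z axis and vertical above 0.5 rad).
It fails at once if a module is tipped over (angle between any of gauge_module, module_a, module_b, module_c's own z axis and vertical above 0.7 rad).
It also fails if it takes over 72 s, if anything falls off the work surface, if the arm or the gripper's body presses on something with over 40 N, if the wrist force passes 120 N, or if a joint passes its speed limit or range.

## Working session

There is one attempt and no reset: what is moved stays moved. The work goes in short steps, Python scripts to look and compute and a tool call to move; the robot and the scene stay as the last step left them, time stands still between calls to the robot, and variables do not carry over. Pictures are saved under pics/ and viewed, about 8 in all and at most 12, crops included, and the job is handed in when it is done.

Besides the shell and the picture viewer there is one more tool, called by a JSON object that holds its "op" and its "data". servo_tool: Moves the arm, as the interface text tells. Its arguments: {"type":"object","properties":{"delta_pos":{"type":"array","items":{"type":"array","items":{"type":"number"}}},"rot":{"type":"array","items":{"type":"array","items":{"type":"number"}}},"hand":{"type":"number"},"newtons":{"type":"number"}},"required":["delta_pos","rot"]}

```bash
ls; mkdir -p pics
python3 - <<'E'
from bench import robot
import cv2,numpy as np
for n in("scene","top"):
    im=robot.capture(n); cv2.imwrite(f"pics/{n}0.png",cv2.resize(im[:,:,::-1],None,fx=1.5,fy=1.5,interpolation=cv2.INTER_CUBIC))
    c=robot.calibration(n); print(n,c["camera_matrix"].round(1).tolist(),c["k1"],c["R"].round(3).tolist(),c["t"].round(3).tolist())
s=robot.get_state();print(s["eef_pos"],s["tool_rot"],s["clock"])
E
```

```text
pics
scene [[403.3, 0.0, 256.8], [0.0, 403.3, 188.3], [0.0, 0.0, 1.0]] 0.04556378524788672 [[0.858, 0.514, -0.007], [0.404, -0.683, -0.608], [-0.318, 0.519, -0.794]] [-0.473, -0.164, 1.317]
top [[423.3, 0.0, 259.2], [0.0, 423.3, 184.5], [0.0, 0.0, 1.0]] -0.12821138787122718 [[0.007, -1.0, 0.001], [-0.993, -0.007, -0.116], [0.116, 0.0, -0.993]] [0.023, 0.524, 1.296]
[0.19487774 0.61950212 0.23035405] [[-4.14501632e-04 -9.53933890e-01  3.00016602e-01]
 [-1.71879272e-03  3.00016864e-01  9.53932349e-01]
 [-9.99998437e-01 -1.20259834e-04 -1.76397210e-03]] 0.1
```

View pics/top0.png

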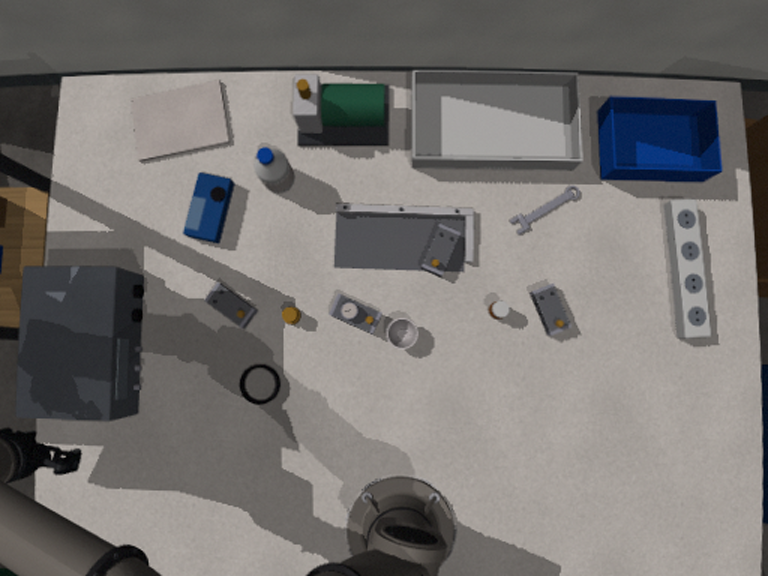

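View pics/scene0.png

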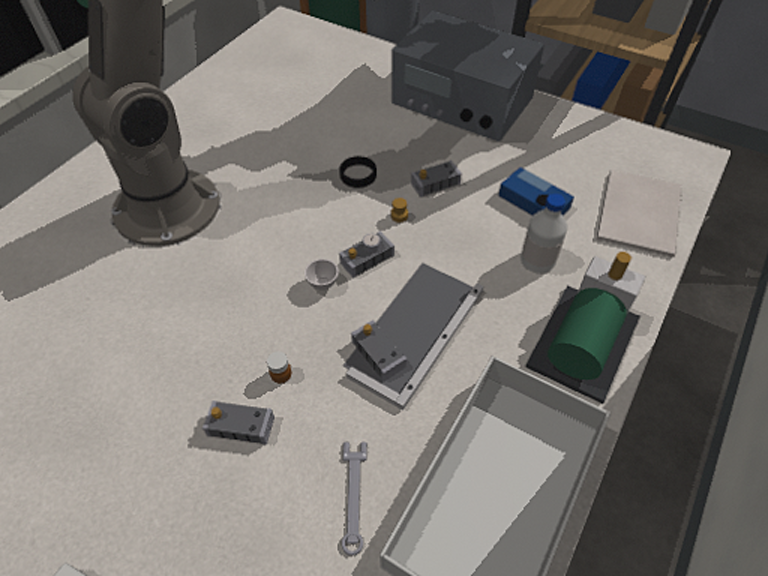

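Top view (512 px coordinates = shown/1.5): the modules are at about (154,202), (236,208, gauge), (294,166, already skewed in the angle) and (367,206). The jig corner is at about (312,140). Next I'll measure.

```bash
cat > h.py <<'E'
import numpy as np,cv2
from bench import robot
def ray(n,px):
    c=robot.calibration(n);K=np.array(c["camera_matrix"]);k=c["k1"];R=np.array(c["R"]);t=np.array(c["t"])
    u=cv2.undistortPoints(np.array(px,float).reshape(-1,1,2),K,np.array([k,0,0,0.])).reshape(-1,2)
    return -R.T@t,np.c_[u,np.ones(len(u))]@R
def plane(n,px,z):
    o,d=ray(n,px); return o+d*((z-o[2])/d[:,2])[:,None]
def proj(n,X):
    c=robot.calibration(n);R=np.array(c["R"]);return cv2.projectPoints(np.array(X,float).reshape(-1,1,3),cv2.Rodrigues(R)[0],np.array(c["t"],float),np.array(c["camera_matrix"]),np.array([c["k1"],0,0,0.]))[0].reshape(-1,2)
def tri(p,q):
    (o1,d1),(o2,d2)=ray("top",p),ray("scene",q);d1=d1[0];d2=d2[0]
    s=np.linalg.lstsq(np.c_[d1,-d2],o2-o1,rcond=None)[0];a=o1+d1*s[0];b=o2+d2*s[1];return (a+b)/2,np.linalg.norm(a-b)
def brass(im):
    h=cv2.cvtColor(im,cv2.COLOR_RGB2HSV);m=cv2.inRange(h,(10,120,70),(28,255,255))
    n,_,st,c=cv2.connectedComponentsWithStats(m);return [(c[i].round(1).tolist(),int(st[i,4])) for i in range(1,n) if st[i,4]>5]
def mosaic(im,cs,f,s=6,w=60,h=48):
    t=[]
    for x,y in cs:
        x0,y0=int(x)-w//2,int(y)-h//2
        a=cv2.resize(im[y0:y0+h,x0:x0+w,::-1],None,fx=s,fy=s,interpolation=cv2.INTER_CUBIC)
        for k in range(0,w,10): cv2.line(a,(k*s,0),(k*s,8),(0,0,255),1);cv2.putText(a,str(x0+k),(k*s,18),0,.35,(0,0,255))
        for k in range(0,h,10): cv2.line(a,(0,k*s),(8,k*s),(0,0,255),1);cv2.putText(a,str(y0+k),(9,k*s+4),0,.35,(0,0,255))
        t.append(a)
    cv2.imwrite(f,np.vstack([np.hstack(t[:2]),np.hstack(t[2:])]))
E
python3 - <<'E'
from h import *
t=robot.capture("top");s=robot.capture("scene");np.save("t0.npy",t);np.save("s0.npy",s)
print(brass(t));print(brass(s))
mosaic(t,[(154,202),(237,208),(292,160),(367,206)],"pics/mt.png")
E
```

```text
[([201.3, 56.4], 47), ([12.8, 130.1], 119), ([30.8, 130.7], 6), ([16.7, 161.6], 590), ([29.0, 136.6], 8), ([6.0, 146.8], 16), ([289.7, 174.9], 18), ([6.1, 200.5], 248), ([326.9, 206.6], 12), ([193.4, 209.8], 107), ([159.6, 209.1], 17), ([245.9, 212.8], 21), ([372.8, 215.3], 18)]
[([435.0, 52.5], 64), ([281.5, 114.9], 14), ([266.2, 138.6], 99), ([234.9, 167.8], 18), ([415.2, 171.4], 54), ([410.9, 179.5], 14), ([244.8, 218.8], 25), ([191.1, 247.2], 19), ([143.6, 274.9], 36)]
```

View pics/mt.png

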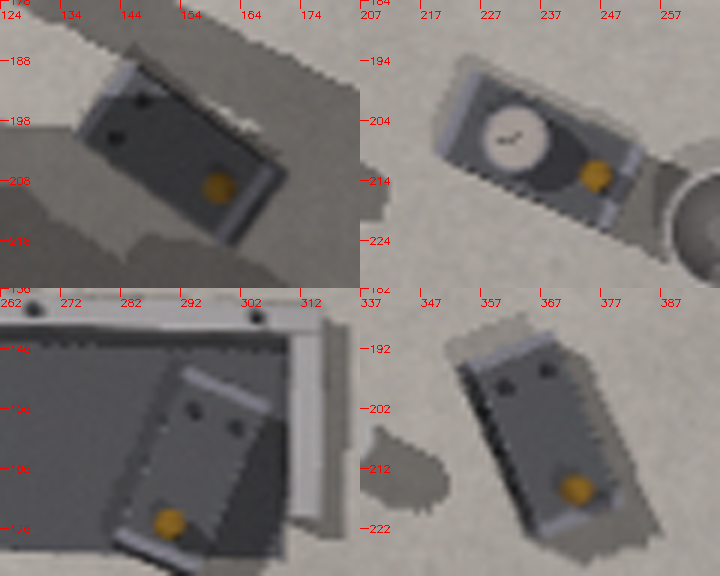

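Run:
```python
from h import *
t=np.load("t0.npy");s=np.load("s0.npy");g=cv2.GaussianBlur(cv2.cvtColor(t,cv2.COLOR_RGB2GRAY).astype(float),(0,0),.6)
o,_=ray("top",[(0,0)]);print("cam",o.round(3))
# sub-pixel threshold crossings
def cross(p,a,th,sgn):
    for i in range(len(p)-1):
        if (p[i]-th)*(p[i+1]-th)<=0 and (p[i+1]-p[i])*sgn>0: return a+i+(th-p[i])/(p[i+1]-p[i])
L=[];S=[]
print(g[132:152,250].astype(int));print(g[160,300:322].astype(int))
for c in range(228,300,3):
    i=136;p=g[134:152,c];j=int(np.argmin(np.diff(p)));th=(p.max()+p[j+2])/2;r=cross(p,134,th,-1);L.append((c,r))
for r in range(152,168,2):
    p=g[r,303:317];th=(p.max()+p[:6].min())/2;c=cross(p[4:],307,th,1);S.append((c,r))
L=[x for x in L if x[1]];S=[x for x in S if x[0]]
PL=plane("top",L,.018);PS=plane("top",S,.018)
print([round(x[1],1) for x in L],[round(x[0],1) for x in S])
l=np.polyfit(PL[:,1],PL[:,0],1);k=np.polyfit(PS[:,0],PS[:,1],1);print("long x=%.4f*y+%.4f"%tuple(l),"res",np.std(PL[:,0]-np.polyval(l,PL[:,1])),"short y=%.4f*x+%.4f"%tuple(k))
y=(k[0]*l[1]+k[1])/(1-k[0]*l[0]);print("corner",l[0]*y+l[1],y)
M=dict(left=[(145.7,188.8),(137,199.7),(162.7,219.2),(172,207.7)],gauge=[(226.2,195.7),(220.3,209),(247.8,222),(254.5,209)],
inj=[(292.8,149.7),(307,156.3),(295.3,183.5),(281.2,177.2)],right=[(353.7,195.3),(369.5,189.8),(380.3,217.3),(366.2,223.2)])
pt=dict(left=(159.6,209.1),gauge=(245.9,212.8),inj=(289.7,174.9),right=(372.8,215.3));ps=dict(left=(281.5,114.9),gauge=(234.9,167.8),inj=(244.8,218.8),right=(143.6,274.9))
for n in M:
    P=plane("top",M[n],.032)[:,:2];c=P.mean(0);X,e=tri(pt[n],ps[n]);q=plane("top",[pt[n]],.046)[0,:2]
    d=c-q;d2=[np.linalg.norm(P[i]-P[(i+1)%4]) for i in range(4)]
    (rc,rs,ra)=cv2.minAreaRect((P*1000).astype(np.float32))
    print(n,"c",c.round(4),"sides",np.round(d2,3),"port",X.round(4),round(e,4),q.round(4),"|c-q|",np.linalg.norm(d).round(4),"yaw",np.degrees(np.arctan2(d[1],d[0])).round(1),"rect",np.round(rs),round(ra,1))
D=lambda a:None
print("fitting",plane("top",[(193.4,209)],.03)[0],"dish",plane("top",[(268,221)],.03)[0],"jar",plane("top",[(333,206)],.05)[0])
```

```text
cam [0.37  0.026 1.348]
[162 161 162 157 142 153 158 159 150 109  70  55  57  75  82  82  81  82
  81  81]
[ 70  62  68  79  72  55  51  50  48  57 110 151 156 156 154 136 109 104
 104 108 134 158]
[np.float64(134.5), np.float64(134.6), np.float64(140.6), np.float64(140.6), np.float64(140.6), np.float64(140.6), np.float64(140.6), np.float64(140.8), np.float64(141.2), np.float64(141.3), np.float64(141.4), np.float64(141.6), np.float64(141.6), np.float64(137.8), np.float64(141.6), np.float64(141.6), np.float64(141.6), np.float64(141.7), np.float64(142.2), np.float64(142.3), np.float64(142.5), np.float64(142.7), np.float64(142.6), np.float64(142.6)] [np.float64(310.0), np.float64(309.8), np.float64(309.8), np.float64(309.8), np.float64(309.9), np.float64(309.9), np.float64(309.9), np.float64(309.9)]
long x=0.0645*y+0.6658 res 0.005129806355622176 short y=-0.0099*x+-0.1289
corner 0.6570399842875995 -0.13540498816127836
left c [0.4607 0.3553] sides [0.044 0.103 0.046 0.104] port [0.4439 0.3355 0.0424] 0.0006 [0.4435 0.3345] |c-q| 0.027 yaw 50.4 rect [105.  46.] 54.3
gauge c [0.4471 0.0943] sides [0.045 0.095 0.045 0.098] port [0.4354 0.0673 0.0429] 0.0019 [0.4345 0.0666] |c-q| 0.0305 yaw 65.6 rect [98. 45.] 65.3
inj c [ 0.5815 -0.0832] sides [0.05  0.095 0.048 0.095] port [ 0.5542 -0.068   0.0421] 0.0016 [ 0.5531 -0.0682] |c-q| 0.0321 yaw -27.7 rect [49. 96.] 66.7
right c [ 0.4573 -0.314 ] sides [0.054 0.093 0.049 0.095] port [ 0.4291 -0.3279  0.0406] 0.0008 [ 0.4286 -0.3268] |c-q| 0.0314 yaw 24.0 rect [95. 54.] 22.2
fitting [0.44573335 0.23139074 0.03      ] dish [ 0.41025758 -0.00179664  0.03      ] jar [ 0.45674873 -0.20161915  0.05      ]
```

The mosaic gave the corner positions, the body sizes agree to within a few mm, and port height comes out at about 42 mm (mid-port), as expected. The long rail fit has outliers, so I'll refit it and cross-check it in the scene view.

Run:
```python
from h import *
t=np.load("t0.npy");s=np.load("s0.npy")
rows=[140.6]*5+[140.8,141.2,141.3,141.4,141.6,141.6,None]+[141.6]*3+[141.7,142.2,142.3,142.5,142.7,142.6,142.6]
L=[(234+3*i,r) for i,r in enumerate(rows) if r]
P=plane("top",L,.018);l=np.polyfit(P[:,1],P[:,0],1);S=plane("top",[(309.9,152),(309.9,160),(309.9,166)],.018)
y=S[:,1].mean();print(l,np.std(P[:,0]-np.polyval(l,P[:,1])),"corner",np.polyval(l,y),y,S[:,:2])
c=np.array([np.polyval(l,y),y]);a=-np.arctan(l[0]);R=np.array([[np.cos(a),-np.sin(a)],[np.sin(a),np.cos(a)]])
for ys in(.044,.1,.148,.196,.25,.28): print(ys,(c+R@[-.05,ys]).round(4))
print("yaw",np.degrees(a),"scene px of corner/far end top inner",proj("scene",[[*c,.018],[*(c+R@[0,.28]),.018],[*(c+R@[-.1,0]),.018]]).round(1))
mosaic(s,[(258,253),(305,195),(245,222),(150,275)],"pics/ms.png")
```

```text
[0.02898313 0.66428514] 0.0005557992497192369 corner 0.6603720215042851 -0.13501363472182845 [[ 0.63151057 -0.13522802]
 [ 0.60552321 -0.13499026]
 [ 0.58612382 -0.13482262]]
0.044 [ 0.6117 -0.0896]
0.1 [ 0.6133 -0.0336]
0.148 [0.6147 0.0144]
0.196 [0.6161 0.0624]
0.25 [0.6176 0.1163]
0.28 [0.6185 0.1463]
yaw -1.6601463001013383 scene px of corner/far end top inner [[266.3 261.2]
 [317.4 187.2]
 [233.8 242.6]]
```

View pics/ms.png

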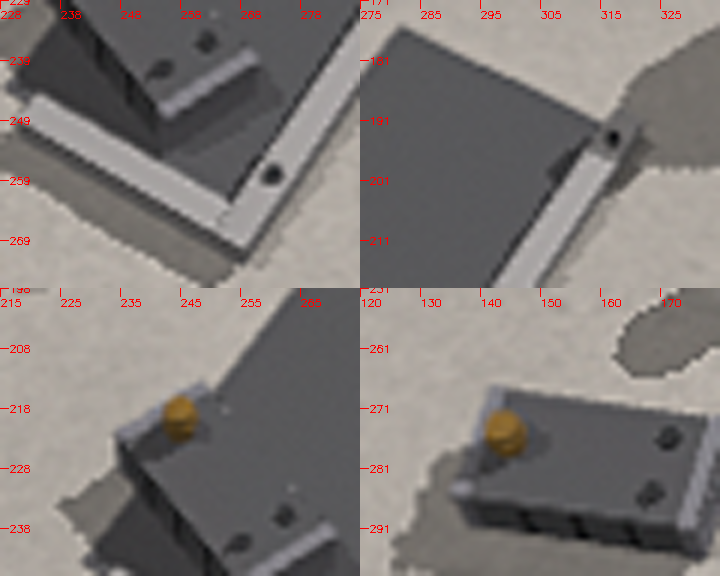

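{"op": "servo_tool", "data": {"delta_pos": [[4,-5,0],[4,-5,0],[4,-5,0],[4,-5,0],[4,-5,0],[4,-5,0],[3.7,-5,0],[3,-5,0],[3,-5,0],[3,-5,0]], "rot": [[0,0,-0.0132],[0,0,-0.0132],[0,0,-0.0132],[0,0,-0.0132],[0,0,-0.0132],[0,0,-0.0132],[0,0,-0.0132],[0,0,-0.0132],[0,0,-0.0132],[0,0,-0.0132]], "hand": 0.8}}

```text
clock: 1.2
eef_pos: [0.49, 0.2152, 0.2314]
tool_rot: [[0.0, -0.906, 0.423], [0.0, 0.423, 0.906], [-1.0, -0.0, 0.001]]
wrist_force: [1.8, 0.1, 0.8]
grip_width: 0.8
```

Scene crop check: the jig inner corner is at about (266,262) and predicted at (266.3,261.2), so they agree. Next I'll go to the module already in the angle.

{"op": "servo_tool", "data": {"delta_pos": [[1.13,-4.16,-1.7],[1.13,-4.16,-1.7],[1.13,-4.16,-1.7],[1.13,-4.16,-1.7],[1.13,-4.16,-1.7],[1.13,-4.16,-1.7],[1.13,-4.16,-1.7],[0,0,-4.5],[0,0,-3.6],[0,0,-2.5]], "rot": [[0,0,0],[0,0,0],[0,0,0],[0,0,0],[0,0,0],[0,0,0],[0,0,0],[0,0,0],[0,0,0],[0,0,0]]}}

```text
clock: 2.2
eef_pos: [0.5669, -0.0744, 0.0037]
tool_rot: [[-0.003, -0.906, 0.424], [0.0, 0.424, 0.906], [-1.0, 0.003, -0.001]]
wrist_force: [0.2, 0.6, -1.4]
grip_width: 0.8
```

Run:
```python
from h import *
s=robot.capture("scene");t=robot.capture("top")
a=cv2.resize(s[170:280,190:330,::-1],None,fx=4,fy=4,interpolation=cv2.INTER_CUBIC)
cv2.imwrite("pics/g1.png",a);print(robot.get_state()["eef_pos"],robot.get_state()["wrist_force"])
```

```text
[ 0.56505172 -0.07370484  0.00276431] [-0.95202908  0.93760817 -0.35433208]
```

View pics/g1.png

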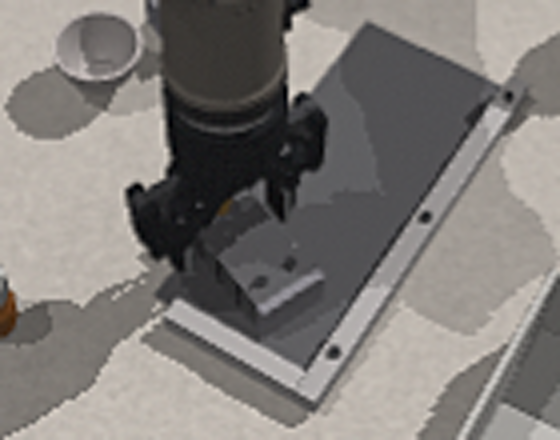

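The picture shows the jaws straddling the module, with clear space on both sides and off the stop. Now I'll close, lift and square it.

{"op": "servo_tool", "data": {"delta_pos": [[0,0,0.3],[0,0,0],[0,0,0],[0,0,0],[0,0,0],[0,0,0],[0,0,0],[0,0,0],[0,0,1],[0,0,1]], "rot": [[0,0,0],[0,0,0],[0,0,0],[0,0,0],[0,0,0],[0,0,0],[0,0,0],[0,0,0],[0,0,0],[0,0,0]], "hand": 0, "newtons": 50}}

```text
clock: 3.3
eef_pos: [0.568, -0.074, 0.0299]
tool_rot: [[-0.001, -0.906, 0.423], [0.0, 0.423, 0.906], [-1.0, 0.001, -0.0]]
wrist_force: [-0.5, -0.1, -2.2]
grip_width: 0.55
```

{"op": "servo_tool", "data": {"delta_pos": [[0.7,-0.3,0.2],[0.7,-0.4,0],[0.6,-0.4,0],[0.4,0,0],[0,0,0],[0,0,-0.8],[0,0,-0.8],[0,0,-0.5],[0,0,-0.3],[0,0,0]], "rot": [[0,0,0.13],[0,0,0.14],[0,0,0.137],[0,0,0],[0,0,0],[0,0,0],[0,0,0],[0,0,0],[0,0,0],[0,0,0]]}}

```text
clock: 4.3
eef_pos: [0.5913, -0.0847, 0.0112]
tool_rot: [[-0.004, -1.0, 0.03], [0.003, 0.03, 1.0], [-1.0, 0.004, 0.003]]
wrist_force: [-12.8, 3.8, 31.5]
grip_width: 0.548
```

{"op": "servo_tool", "data": {"delta_pos": [[0.2,0,0],[0.1,0,0],[0.1,0,0],[0.1,0,0],[0.1,0,0],[0.1,0,0],[0.1,0,0],[0,0,0],[0,0,0],[0,0,0]], "rot": [[0,0,0],[0,0,0],[0,0,0],[0,0,0],[0,0,0],[0,0,0],[0,0,0],[0,0,0],[0,0,0],[0,0,0]]}}

```text
clock: 5.3
eef_pos: [0.5961, -0.0851, 0.0111]
tool_rot: [[-0.009, -0.999, 0.032], [0.004, 0.031, 0.999], [-1.0, 0.01, 0.003]]
wrist_force: [-19.2, 1.5, 36.6]
grip_width: 0.553
```

Run:
```python
from h import *
s=robot.capture("scene")
cv2.imwrite("pics/g2.png",cv2.resize(s[170:280,190:330,::-1],None,fx=4,fy=4,interpolation=cv2.INTER_CUBIC));S=robot.get_state();print(S["eef_pos"],S["wrist_force"],S["moment"])
```

```text
[ 0.59608436 -0.08509794  0.01104364] [-18.2090871    2.37566227  35.58142398] [1.14915918 3.69214316 0.18502552]
```

View pics/g2.png

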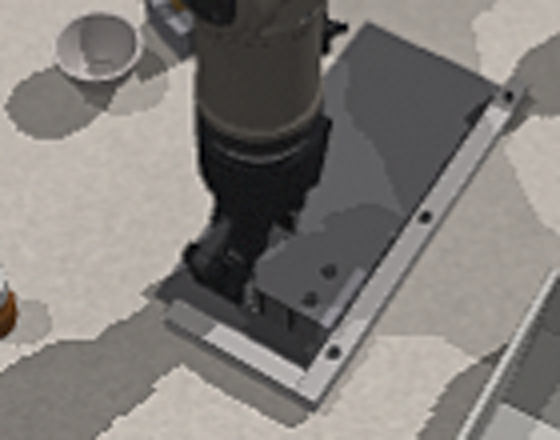

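The module is by the rail and square, with its end near the rail, but there is a 31 N upward force. It's probably slightly tilted in the grip. I'll release it, lift, then push.

{"op": "servo_tool", "data": {"delta_pos": [[0,0,0.3],[0,0,0],[0,0,0],[0,0,0],[0,0,0],[0,0,0.5],[0,0,2],[0,0,2.5],[0,0,3],[0,0,3]], "rot": [[0,0,0],[0,0,0],[0,0,0],[0,0,0],[0,0,0],[0,0,0],[0,0,0],[0,0,0],[0,0,0],[0,0,0]], "hand": 0.66}}

```text
clock: 6.35
eef_pos: [0.6003, -0.0853, 0.1215]
tool_rot: [[-0.0, -1.0, 0.03], [0.0, 0.03, 1.0], [-1.0, 0.0, -0.0]]
wrist_force: [0.7, -0.0, -1.3]
grip_width: 0.661
```

Run:
```python
from h import *
s=robot.capture("scene");t=robot.capture("top")
A=cv2.resize(s[190:280,210:330,::-1],None,fx=5,fy=5,interpolation=cv2.INTER_CUBIC)
cv2.imwrite("pics/g3.png",A);print(robot.get_state()["eef_pos"]);print(brass(t),brass(s))
```

```text
[ 0.60392655 -0.08596018  0.12522553]
[([201.4, 56.4], 48), ([2.0, 126.6], 7), ([12.0, 127.1], 7), ([30.2, 130.9], 8), ([11.2, 166.1], 747), ([21.1, 132.1], 7), ([20.0, 138.5], 6), ([27.8, 173.2], 8), ([22.1, 174.9], 9), ([192.9, 209.8], 99), ([327.5, 207.8], 11), ([159.9, 209.0], 20), ([4.7, 213.5], 28), ([245.9, 212.8], 21), ([372.8, 215.3], 18)] [([436.2, 49.6], 44), ([431.9, 57.3], 22), ([234.7, 168.0], 20), ([413.0, 175.6], 106), ([249.5, 227.8], 24), ([188.2, 248.4], 38), ([143.6, 274.9], 36)]
```

View pics/g3.png

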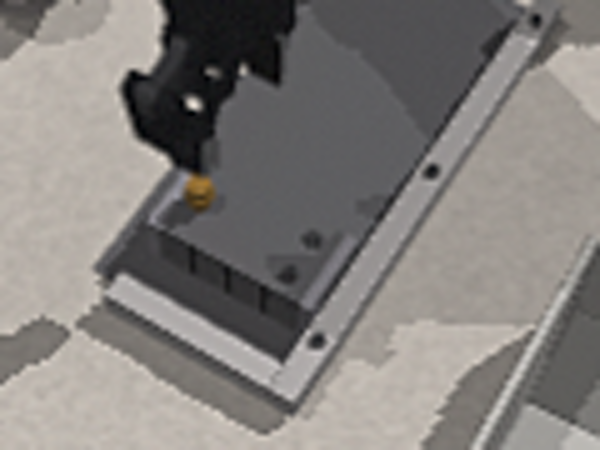

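Viewed: module 1 is flat, parallel and against the long rail, with a gap to the stop as planned. Next is the right-hand module.

{"op": "servo_tool", "data": {"delta_pos": [[-2.42,-3.78,0],[-2.42,-3.78,0],[-2.42,-3.78,0],[-2.42,-3.78,0],[-2.42,-3.78,0],[-2.42,-3.78,0],[0,0,-4],[0,0,-3.5],[0,0,-2.7],[0,0,-1.4]], "rot": [[0,0,0.072],[0,0,0.072],[0,0,0.072],[0,0,0.072],[0,0,0.072],[0,0,0.072],[0,0,0],[0,0,0],[0,0,0],[0,0,0]], "hand": 0.85}}

```text
clock: 7.45
eef_pos: [0.4533, -0.3109, 0.0016]
tool_rot: [[-0.004, -0.92, -0.391], [0.002, -0.391, 0.92], [-1.0, 0.003, 0.004]]
wrist_force: [-0.8, -0.4, -0.8]
grip_width: 0.851
```

Run:
```python
from h import *
S=robot.get_state();print(S["eef_pos"],S["wrist_force"])
q=plane("scene",[(249.5,227.8)],.042)[0,:2];a=np.radians(-1.66);R=np.array([[np.cos(a),-np.sin(a)],[np.sin(a),np.cos(a)]])
print("port1 jig",R.T@(q-[.6604,-.135]))
```

```text
[ 0.45333045 -0.31087752  0.00157261] [-0.77542625 -0.4462319  -0.82157358]
port1 jig [-0.08164557  0.04772954]
```

{"op": "servo_tool", "data": {"delta_pos": [[0.5,-0.2,0.4],[0,0,0],[0,0,0],[0,0,0],[0,0,0],[0,0,0],[0,0,0],[0,0,2],[0,0,3],[0,0,3]], "rot": [[0,0,0],[0,0,0],[0,0,0],[0,0,0],[0,0,0],[0,0,0],[0,0,0],[0,0,0],[0,0,0],[0,0,0]], "hand": 0, "newtons": 60}}

```text
clock: 8.45
eef_pos: [0.4593, -0.3134, 0.0886]
tool_rot: [[-0.002, -0.92, -0.391], [0.001, -0.391, 0.92], [-1.0, 0.001, 0.002]]
wrist_force: [1.5, -0.1, -1.7]
grip_width: 0.55
```

{"op": "servo_tool", "data": {"delta_pos": [[1.88,3.67,0],[1.88,3.67,0],[1.88,3.67,0],[1.88,3.67,0],[1.88,3.67,0],[1.88,3.67,0],[1.88,3.67,0],[1.88,3.67,0],[0,0,-2],[0,0,-2]], "rot": [[0,0,-0.054],[0,0,-0.054],[0,0,-0.054],[0,0,-0.054],[0,0,-0.054],[0,0,-0.054],[0,0,-0.054],[0,0,-0.054],[0,0,0],[0,0,0]]}}

```text
clock: 9.45
eef_pos: [0.6114, -0.0177, 0.048]
tool_rot: [[0.001, -1.0, 0.025], [0.001, 0.025, 1.0], [-1.0, -0.001, 0.001]]
wrist_force: [0.7, -1.1, -1.4]
grip_width: 0.55
```

Run:
```python
from h import *
s=robot.capture("scene");t=robot.capture("top")
A=cv2.resize(s[180:280,200:330,::-1],None,fx=4,fy=4,interpolation=cv2.INTER_CUBIC)
B=cv2.resize(t[120:220,220:350,::-1],None,fx=4,fy=4,interpolation=cv2.INTER_CUBIC)
cv2.imwrite("pics/g4.png",cv2.resize(np.hstack([A,B]),(800,308)));S=robot.get_state();print(S["eef_pos"],S["wrist_force"]);print(brass(s))
```

```text
[ 0.60752569 -0.01974728  0.04526008] [-1.06272613 -0.0675792  -1.7100679 ]
[([436.0, 49.9], 44), ([431.7, 58.2], 13), ([234.8, 168.1], 21), ([413.1, 175.5], 104), ([260.6, 200.1], 7), ([249.2, 227.4], 23), ([188.8, 248.3], 35)]
```

View pics/g4.png

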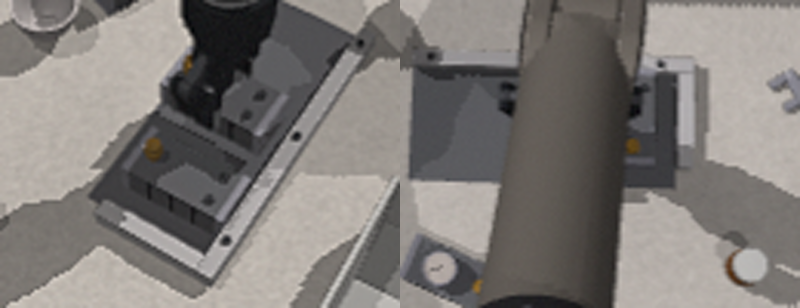

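The held module is level and square, with finger room to module 1. Next I'll lower it and press it to the rail.

{"op": "servo_tool", "data": {"delta_pos": [[0,0,-1.3],[0,0,-1.2],[0,0,-0.8],[0,0,-0.4],[0.1,0,0],[0.1,0,0],[0.1,0,0],[0.1,0,0],[0.1,0,0],[0.1,0,0]], "rot": [[0,0,0],[0,0,0],[0,0,0],[0,0,0],[0,0,0],[0,0,0],[0,0,0],[0,0,0],[0,0,0],[0,0,0]]}}

```text
clock: 10.55
eef_pos: [0.6154, -0.0204, 0.0112]
tool_rot: [[-0.003, -1.0, 0.03], [0.0, 0.03, 1.0], [-1.0, 0.003, 0.0]]
wrist_force: [-4.7, 0.0, 0.5]
grip_width: 0.548
```

{"op": "servo_tool", "data": {"delta_pos": [[0.1,0,0],[0.1,0,0],[0.1,0,-0.1],[0,0,-0.1],[0,0,-0.1],[0,0,0],[0,0,0],[0,0,0],[0,0,0],[0,0,0]], "rot": [[0,0,0],[0,0,0],[0,0,0],[0,0,0],[0,0,0],[0,0,0],[0,0,0],[0,0,0],[0,0,0],[0,0,0]]}}

```text
clock: 11.55
eef_pos: [0.6154, -0.0204, 0.0097]
tool_rot: [[-0.009, -1.0, 0.029], [0.001, 0.029, 1.0], [-1.0, 0.009, 0.001]]
wrist_force: [-15.9, 0.7, 17.6]
grip_width: 0.547
```

{"op": "servo_tool", "data": {"delta_pos": [[-0.2,0,0.2],[0,0,0],[0,0,0],[0,0,0],[0,0,1],[0,0,3],[0,0,3],[0,0,2],[0,1,0],[0,1,0]], "rot": [[0,0,0],[0,0,0],[0,0,0],[0,0,0],[0,0,0],[0,0,0],[0,0,0],[0,0,0],[0,0,0.14],[0,0,0.14]], "hand": 0.72}}

```text
clock: 12.55
eef_pos: [0.6186, -0.0012, 0.1021]
tool_rot: [[0.003, -0.968, -0.252], [-0.001, -0.252, 0.968], [-1.0, -0.003, -0.001]]
wrist_force: [0.4, -0.2, -0.4]
grip_width: 0.72
```

{"op": "servo_tool", "data": {"delta_pos": [[0,0.5,0],[0,0.5,0],[0,0.5,0],[0,0.5,0],[0,0.3,0],[0,0.2,0],[0,0,0],[0,0,0],[0,0,0],[0,0,-2]], "rot": [[0,0,0.143],[0,0,0.143],[0,0,0.143],[0,0,0.143],[0,0,0.143],[0,0,0.143],[0,0,0.143],[0,0,0.143],[0,0,0.143],[0,0,0]]}}

```text
clock: 13.55
eef_pos: [0.6206, 0.0244, 0.0835]
tool_rot: [[0.007, -0.034, -0.999], [0.001, -0.999, 0.034], [-1.0, -0.002, -0.007]]
wrist_force: [0.9, -0.4, 1.1]
grip_width: 0.718
```

Run:
```python
from h import *
s=robot.capture("scene");S=robot.get_state();print(S["eef_pos"],S["tool_rot"][:,2],S["q"]);print(brass(s))
a=np.radians(-1.66);R=np.array([[np.cos(a),-np.sin(a)],[np.sin(a),np.cos(a)]])
for p,n in brass(s):
    q=plane("scene",[p],.042)[0,:2];print(p,(R.T@(q-[.6604,-.135])).round(4))
print("tcp jig",R.T@(S["eef_pos"][:2]-[.6604,-.135]))
```

```text
[0.61690971 0.02374893 0.07846423] [-0.99940714  0.03438479  0.00174678] [-2.74478784e-03  4.93245489e-01 -1.37956990e-01  1.75996651e+00
  8.29061058e-02  8.95728492e-01  2.93077606e+00]
[([436.2, 50.4], 33), ([430.7, 57.5], 19), ([266.0, 138.8], 101), ([234.8, 168.1], 21), ([413.0, 175.6], 106), ([263.0, 209.9], 21), ([248.8, 228.5], 24), ([188.7, 248.2], 33)]
[436.2, 50.4] [0.0804 1.0691]
[430.7, 57.5] [0.0775 1.0163]
[266.0, 138.8] [-0.2158  0.3458]
[234.8, 168.1] [-0.2302  0.196 ]
[413.0, 175.6] [0.2165 0.4442]
[263.0, 209.9] [-0.0819  0.1146]
[248.8, 228.5] [-0.082  0.045]
[188.7, 248.2] [-0.1783 -0.0847]
tcp jig [-0.04807074  0.15742246]
```

Joint 7 is nearly at its limit in this orientation, so I'll turn the jaws half a turn back, which gives the same pusher shape, and then lower.

{"op": "servo_tool", "data": {"delta_pos": [[-0.1,0,0],[-0.1,0,0],[-0.1,0,0],[-0.1,0,0],[-0.1,0,0],[0,0,0],[0,0,0],[0,0,0],[0,0,0],[0,0,0]], "rot": [[0,0,-0.1425],[0,0,-0.1425],[0,0,-0.1425],[0,0,-0.1425],[0,0,-0.1425],[0,0,-0.1425],[0,0,-0.1425],[0,0,-0.1425],[0,0,-0.1425],[0,0,-0.1425]], "hand": 0.7}}

```text
clock: 14.6
eef_pos: [0.6127, 0.0241, 0.081]
tool_rot: [[0.0, -0.994, -0.106], [-0.001, -0.106, 0.994], [-1.0, -0.0, -0.001]]
wrist_force: [0.6, 0.7, 0.4]
grip_width: 0.699
```

{"op": "servo_tool", "data": {"delta_pos": [[0,0,0],[0,0,0],[0,0,0],[0,0,0],[0,0,0],[0,0,0],[0,0,0],[0,0,0],[0,0,0],[0,0,0]], "rot": [[0,0,-0.1425],[0,0,-0.1425],[0,0,-0.1425],[0,0,-0.1425],[0,0,-0.1425],[0,0,-0.1425],[0,0,-0.1425],[0,0,-0.1425],[0,0,-0.1425],[0,0,-0.1425]]}}

```text
clock: 15.6
eef_pos: [0.6128, 0.0244, 0.0811]
tool_rot: [[0.001, -0.249, 0.968], [-0.0, 0.968, 0.249], [-1.0, -0.0, 0.0]]
wrist_force: [-0.7, 0.0, -0.1]
grip_width: 0.701
```

{"op": "servo_tool", "data": {"delta_pos": [[0,0,0],[0,0,0],[0,0,0],[0,0,0],[0,0,-2],[0,0,-2],[0,0,-1.5],[0,0,-1],[0,0,0],[0,0,0]], "rot": [[0,0,-0.1425],[0,0,-0.1425],[0,0,0],[0,0,0],[0,0,0],[0,0,0],[0,0,0],[0,0,0],[0,0,0],[0,0,0]]}}

```text
clock: 16.6
eef_pos: [0.6131, 0.0244, 0.0157]
tool_rot: [[0.001, 0.027, 1.0], [-0.0, 1.0, -0.027], [-1.0, -0.0, 0.001]]
wrist_force: [-0.9, 0.3, 1.1]
grip_width: 0.7
```

{"op": "servo_tool", "data": {"delta_pos": [[-0.01,-0.4,0],[-0.01,-0.4,0],[-0.01,-0.4,0],[-0.01,-0.4,0],[-0.01,-0.4,0],[-0.01,-0.4,0],[-0.01,-0.4,0],[-0.01,-0.4,0],[-0.01,-0.4,0],[-0.01,-0.4,0]], "rot": [[0,0,0],[0,0,0],[0,0,0],[0,0,0],[0,0,0],[0,0,0],[0,0,0],[0,0,0],[0,0,0],[0,0,0]]}}

```text
clock: 17.6
eef_pos: [0.6117, -0.0148, 0.0154]
tool_rot: [[-0.0, 0.026, 1.0], [0.001, 1.0, -0.026], [-1.0, 0.001, -0.0]]
wrist_force: [-1.1, 4.0, 2.5]
grip_width: 0.702
```

{"op": "servo_tool", "data": {"delta_pos": [[0,-0.2,0],[0,-0.2,0],[0,-0.1,0],[0,-0.1,0],[0,-0.1,0],[0,-0.1,0],[0,-0.1,0],[0,0,0],[0,0,0],[0,0,0]], "rot": [[0,0,0],[0,0,0],[0,0,0],[0,0,0],[0,0,0],[0,0,0],[0,0,0],[0,0,0],[0,0,0],[0,0,0]]}}

```text
clock: 18.6
eef_pos: [0.6115, -0.0247, 0.0153]
tool_rot: [[-0.0, 0.027, 1.0], [-0.0, 1.0, -0.027], [-1.0, -0.0, -0.0]]
wrist_force: [-1.5, 3.5, 2.4]
grip_width: 0.702
```

{"op": "servo_tool", "data": {"delta_pos": [[0,-0.1,0],[0,-0.1,0],[0,-0.1,0],[0,-0.1,0],[0,-0.1,0],[0,-0.1,0],[0,0,0],[0,0,0],[0,0,0],[0,0,0]], "rot": [[0,0,0],[0,0,0],[0,0,0],[0,0,0],[0,0,0],[0,0,0],[0,0,0],[0,0,0],[0,0,0],[0,0,0]]}}

```text
clock: 19.6
eef_pos: [0.6116, -0.0287, 0.0153]
tool_rot: [[-0.0, 0.026, 1.0], [0.002, 1.0, -0.026], [-1.0, 0.002, -0.001]]
wrist_force: [-0.5, 6.8, 3.2]
grip_width: 0.7
```

```bash
cat >> h.py <<'E'
a=np.radians(-1.66);RJ=np.array([[np.cos(a),-np.sin(a)],[np.sin(a),np.cos(a)]])
def jig(q): return RJ.T@(np.array(q)[:2]-[.6604,-.135])
def look(f=None):
    s=robot.capture("scene");S=robot.get_state()
    for p,n in brass(s):
        j=jig(plane("scene",[p],.042)[0])
        if -.3<j[0]<0.05 and -.2<j[1]<.5: print(p,n,j.round(4))
    print("tcp",S["eef_pos"].round(4),"jig",jig(S["eef_pos"]).round(4),"F",S["wrist_force"].round(1),"q7",S["q"][6].round(2))
    if f: cv2.imwrite(f,cv2.resize(s[170:280,190:330,::-1],None,fx=5,fy=5,interpolation=cv2.INTER_CUBIC))
E
python3 -c "from h import *;look()"
```

```text
[234.7, 168.1] 20 [-0.2305  0.1958]
[253.6, 221.4] 22 [-0.0834  0.0701]
[243.8, 234.9] 28 [-0.0823  0.0219]
[188.4, 248.4] 37 [-0.1786 -0.0855]
tcp [ 0.6116 -0.0287  0.0153] jig [-0.0519  0.1048] F [-1.4  6.2  3.1] q7 0.33
```

Ports are 48 mm apart at 22 and 70, so both modules are up against the stop. A little more firm push, then on to the left module.

{"op": "servo_tool", "data": {"delta_pos": [[0,-0.15,0],[0,-0.15,0],[0,-0.15,0],[0,0,0],[0,0,0],[0,0.7,0],[0,0.7,1],[0,0,3],[0,0,4],[0,1,4]], "rot": [[0,0,0],[0,0,0],[0,0,0],[0,0,0],[0,0,0],[0,0,0],[0,0,0],[0,0,0],[0,0,0],[0,0,0]]}}

```text
clock: 20.65
eef_pos: [0.6114, -0.0148, 0.1371]
tool_rot: [[0.001, 0.031, 1.0], [-0.004, 0.999, -0.031], [-1.0, -0.004, 0.001]]
wrist_force: [1.5, 0.6, 0.6]
grip_width: 0.699
```

```bash
python3 -c "from h import *;look()"
```

```text
[234.8, 168.1] 19 [-0.2302  0.196 ]
[254.0, 221.6] 26 [-0.0821  0.0702]
[244.0, 234.7] 27 [-0.0822  0.0227]
[188.5, 248.2] 32 [-0.1787 -0.085 ]
tcp [ 0.6163 -0.012   0.1442] jig [-0.0476  0.1217] F [2.4 1.3 3.9] q7 0.21
```

{"op": "servo_tool", "data": {"delta_pos": [[-1.71,4.1,0],[-1.71,4.1,0],[-1.71,4.1,0],[-1.71,4.1,0],[-1.71,4.1,0],[-1.71,4.1,0],[-1.71,4.1,0],[-1.71,4.1,0],[-1.71,4.1,0],[0,0,-2]], "rot": [[0,0,-0.069],[0,0,-0.069],[0,0,-0.069],[0,0,-0.069],[0,0,-0.069],[0,0,-0.069],[0,0,-0.069],[0,0,-0.069],[0,0,-0.069],[0,0,0]], "hand": 0.9}}

```text
clock: 21.7
eef_pos: [0.4566, 0.367, 0.1172]
tool_rot: [[0.004, 0.596, 0.803], [0.007, 0.803, -0.596], [-1.0, 0.008, -0.0]]
wrist_force: [0.2, 0.3, -1.5]
grip_width: 0.901
```

```bash
python3 -c "
from h import *;look()
t=robot.capture('top');print(plane('top',[p for p,n in brass(t) if 140<p[0]<180 and 190<p[1]<225] or [(0,0)],.042))"
```

```text
[281.4, 115.1] 14 [-0.2298  0.4637]
[266.2, 138.7] 97 [-0.2155  0.3465]
[234.8, 167.9] 19 [-0.2306  0.1966]
[254.1, 221.5] 24 [-0.0821  0.0706]
[244.0, 234.7] 27 [-0.0822  0.0227]
[191.0, 247.4] 21 [-0.1748 -0.0798]
tcp [0.4555 0.3611 0.1129] jig [-0.2192  0.4899] F [-0.9 -1.3 -2.3] q7 -1.03
[[0.44434019 0.3322709  0.042     ]]
```

{"op": "servo_tool", "data": {"delta_pos": [[0.35,-0.1,0],[0.35,-0.1,-1],[0,0,-2],[0,0,-2],[0,0,-2],[0,0,-1.5],[0,0,-1],[0,0,-0.7],[0,0,0],[0,0,0]], "rot": [[0,0,0],[0,0,0],[0,0,0],[0,0,0],[0,0,0],[0,0,0],[0,0,0],[0,0,0],[0,0,0],[0,0,0]]}}

```text
clock: 22.8
eef_pos: [0.4653, 0.3562, 0.0138]
tool_rot: [[0.001, 0.604, 0.797], [0.0, 0.797, -0.604], [-1.0, 0.001, 0.0]]
wrist_force: [0.5, 0.1, -0.1]
grip_width: 0.898
```

{"op": "servo_tool", "data": {"delta_pos": [[0,0,0],[0,0,0],[0,0,0],[0,0,0],[0,0,0],[0,0,0],[0,0,0],[0,0,2],[0,0,3],[0,0,3]], "rot": [[0,0,0],[0,0,0],[0,0,0],[0,0,0],[0,0,0],[0,0,0],[0,0,0],[0,0,0],[0,0,0],[0,0,0]], "hand": 0}}

```text
clock: 23.8
eef_pos: [0.4639, 0.3554, 0.0934]
tool_rot: [[-0.001, 0.604, 0.797], [-0.002, 0.797, -0.604], [-1.0, -0.002, 0.0]]
wrist_force: [0.3, 1.0, -2.6]
grip_width: 0.549
```

```bash
python3 -c "from h import *;look()"
```

```text
[266.1, 138.7] 95 [-0.2157  0.3464]
[234.8, 167.9] 19 [-0.2306  0.1966]
[254.0, 221.4] 24 [-0.0825  0.0707]
[244.0, 234.7] 27 [-0.0822  0.0227]
[190.5, 247.7] 23 [-0.1754 -0.0812]
tcp [0.4672 0.3573 0.0986] jig [-0.2074  0.4865] F [0.9 0.4 1.2] q7 -1.01
```

{"op": "servo_tool", "data": {"delta_pos": [[1.6,-3.86,0],[1.6,-3.86,0],[1.6,-3.86,0],[1.6,-3.86,0],[1.6,-3.86,0],[1.6,-3.86,0],[1.6,-3.86,0],[1.6,-3.86,0],[1.6,-3.86,0],[0,0,-2]], "rot": [[0,0,-0.136],[0,0,-0.136],[0,0,-0.136],[0,0,-0.136],[0,0,-0.136],[0,0,-0.136],[0,0,-0.136],[0,0,0],[0,0,0],[0,0,0]]}}

```text
clock: 24.85
eef_pos: [0.6122, -0.0007, 0.0763]
tool_rot: [[0.009, 0.999, -0.039], [-0.006, -0.039, -0.999], [-1.0, 0.009, 0.006]]
wrist_force: [0.7, -0.2, -1.9]
grip_width: 0.54
```

{"op": "servo_tool", "data": {"delta_pos": [[0,0,0],[0,0,0],[0,0,-1],[0,0,-1],[0,0,0],[0,0,0],[0,0,0],[0,0,0],[0,0,0],[0,0,0]], "rot": [[0,0,0],[0,0,0],[0,0,0],[0,0,0],[0,0,0],[0,0,0],[0,0,0],[0,0,0],[0,0,0],[0,0,0]]}}

```text
clock: 25.85
eef_pos: [0.6089, 0.0087, 0.0536]
tool_rot: [[0.0, 1.0, -0.029], [-0.0, -0.029, -1.0], [-1.0, 0.0, 0.0]]
wrist_force: [-0.7, -0.6, -2.1]
grip_width: 0.546
```

```bash
python3 -c "from h import *;look('pics/g5.png')"
```

```text
[263.1, 135.7] 17 [-0.2305  0.3524]
[262.5, 143.1] 17 [-0.2152  0.3245]
[234.8, 168.1] 21 [-0.2302  0.196 ]
[253.8, 221.4] 24 [-0.0829  0.0704]
[243.8, 234.7] 27 [-0.0826  0.0224]
[188.6, 248.2] 34 [-0.1785 -0.0848]
tcp [0.6089 0.0087 0.0535] jig [-0.0557  0.1421] F [-0.  -0.3 -2. ] q7 -1.14
```

View pics/g5.png

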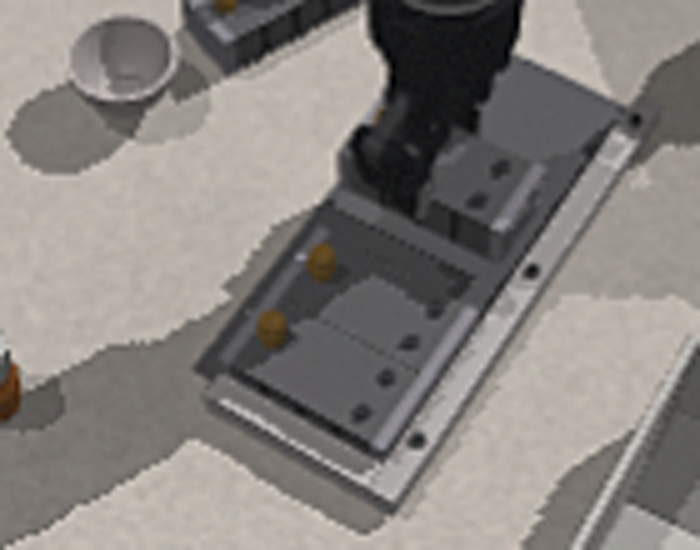

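Modules 1 and 2 are tight against the stop and rail. The third is held level, with finger room. Now I'll lower it and press it to the rail.

{"op": "servo_tool", "data": {"delta_pos": [[0,0,-1.3],[0,0,-1.2],[0,0,-0.9],[0,0,-0.4],[0.1,0,-0.1],[0.1,0,0],[0.1,0,0],[0.1,0,0],[0.1,0,0],[0.1,0,0]], "rot": [[0,0,0],[0,0,0],[0,0,0],[0,0,0],[0,0,0],[0,0,0],[0,0,0],[0,0,0],[0,0,0],[0,0,0]]}}

```text
clock: 26.9
eef_pos: [0.6119, 0.0084, 0.0144]
tool_rot: [[-0.007, 1.0, -0.029], [0.001, -0.029, -1.0], [-1.0, -0.007, -0.001]]
wrist_force: [-10.9, 1.7, 10.6]
grip_width: 0.546
```

{"op": "servo_tool", "data": {"delta_pos": [[0.1,0,0],[0.1,0,0],[0.1,0,0],[0,0,0],[0,0,0],[0,0,0],[0,0,0],[0,0,0],[0,0,0],[0,0,0]], "rot": [[0,0,0],[0,0,0],[0,0,0],[0,0,0],[0,0,0],[0,0,0],[0,0,0],[0,0,0],[0,0,0],[0,0,0]]}}

```text
clock: 27.9
eef_pos: [0.6119, 0.0084, 0.0144]
tool_rot: [[-0.013, 0.999, -0.03], [0.003, -0.03, -1.0], [-1.0, -0.013, -0.002]]
wrist_force: [-16.7, 0.4, 17.0]
grip_width: 0.542
```

{"op": "servo_tool", "data": {"delta_pos": [[-0.3,0,0.1],[0,0,0],[0,0,0],[0,0,0],[0,0,1],[0,0,3],[0,0,3],[0,0,2.5],[0,0,0],[0,0,0]], "rot": [[0,0,0],[0,0,0],[0,0,0],[0,0,0],[0,0,0],[0,0,0],[0,0,0],[0,0,0],[0,0,0],[0,0,0]], "hand": 0.68}}

```text
clock: 28.9
eef_pos: [0.6152, 0.0088, 0.1111]
tool_rot: [[0.001, 1.0, -0.029], [0.0, -0.029, -1.0], [-1.0, 0.001, -0.0]]
wrist_force: [0.1, 1.4, -1.3]
grip_width: 0.679
```

{"op": "servo_tool", "data": {"delta_pos": [[-2,1.1,0],[-2,1.1,0],[-2,1.1,0],[-2,1.1,0],[-2,1.1,0],[-2,1.1,0],[-2,1.1,0],[-2,1.1,0],[0,0,0],[0,0,0]], "rot": [[0,0,0.146],[0,0,0.146],[0,0,0.146],[0,0,0.146],[0,0,0.146],[0,0,0.146],[0,0,0.146],[0,0,0.146],[0,0,0],[0,0,0]], "hand": 0.9}}

```text
clock: 29.9
eef_pos: [0.4544, 0.0968, 0.1099]
tool_rot: [[-0.0, 0.419, 0.908], [-0.0, 0.908, -0.419], [-1.0, -0.0, -0.0]]
wrist_force: [1.7, 0.8, -0.7]
grip_width: 0.904
```

```bash
python3 -c "from h import *;look()"
```

```text
[266.9, 138.3] 86 [-0.2145  0.3492]
[234.8, 167.9] 19 [-0.2306  0.1966]
[268.1, 202.5] 21 [-0.0831  0.1429]
[254.0, 221.6] 26 [-0.0821  0.0702]
[244.0, 234.7] 27 [-0.0822  0.0227]
[190.2, 247.9] 24 [-0.1757 -0.082 ]
tcp [0.4551 0.0964 0.1101] jig [-0.2119  0.2254] F [ 0.5 -0.7  0.4] q7 -0.48
```

{"op": "servo_tool", "data": {"delta_pos": [[-0.35,0,0],[-0.3,0,-1],[0,0,-2],[0,0,-2],[0,0,-2],[0,0,-1.4],[0,0,-0.9],[0,0,-0.5],[0,0,0],[0,0,0]], "rot": [[0,0,0],[0,0,0],[0,0,0],[0,0,0],[0,0,0],[0,0,0],[0,0,0],[0,0,0],[0,0,0],[0,0,0]]}}

```text
clock: 30.95
eef_pos: [0.4488, 0.0968, 0.0128]
tool_rot: [[0.001, 0.419, 0.908], [0.0, 0.908, -0.419], [-1.0, 0.001, 0.001]]
wrist_force: [-0.2, -0.0, 0.3]
grip_width: 0.904
```

{"op": "servo_tool", "data": {"delta_pos": [[0,0,0],[0,0,0],[0,0,0],[0,0,0],[0,0,0],[0,0,0],[0,0,0],[0,0,2],[0,0,3],[0,0,3]], "rot": [[0,0,0],[0,0,0],[0,0,0],[0,0,0],[0,0,0],[0,0,0],[0,0,0],[0,0,0],[0,0,0],[0,0,0]], "hand": 0}}

```text
clock: 31.95
eef_pos: [0.4475, 0.0964, 0.0929]
tool_rot: [[-0.001, 0.419, 0.908], [-0.001, 0.908, -0.419], [-1.0, -0.001, -0.001]]
wrist_force: [0.8, 0.5, -0.7]
grip_width: 0.544
```

```bash
python3 -c "from h import *;look()"
```

```text
[266.5, 138.2] 91 [-0.2158  0.3489]
[232.6, 148.8] 18 [-0.2794  0.2558]
[268.2, 202.6] 22 [-0.0827  0.1427]
[254.0, 221.6] 26 [-0.0821  0.0702]
[244.0, 234.7] 27 [-0.0822  0.0227]
[191.1, 247.2] 21 [-0.175  -0.0792]
tcp [0.451 0.097 0.097] jig [-0.216   0.2259] F [1.8 0.8 0.9] q7 -0.46
```

{"op": "servo_tool", "data": {"delta_pos": [[2.02,-0.25,0],[2.02,-0.25,0],[2.02,-0.25,0],[2.02,-0.25,0],[2.02,-0.25,0],[2.02,-0.25,0],[2.02,-0.25,0],[2.02,-0.25,0],[0,0,-1],[0,0,-2]], "rot": [[0,0,-0.146],[0,0,-0.146],[0,0,-0.146],[0,0,-0.146],[0,0,-0.146],[0,0,-0.146],[0,0,-0.146],[0,0,-0.146],[0,0,0],[0,0,0]]}}

```text
clock: 33.0
eef_pos: [0.6107, 0.0766, 0.0624]
tool_rot: [[0.002, 1.0, -0.027], [-0.0, -0.027, -1.0], [-1.0, 0.002, 0.0]]
wrist_force: [0.5, 0.2, -1.7]
grip_width: 0.547
```

```bash
python3 -c "from h import *;look('pics/g6.png')"
```

```text
[266.2, 138.5] 101 [-0.2159  0.3473]
[267.9, 202.6] 22 [-0.0834  0.1423]
[254.0, 221.6] 26 [-0.0821  0.0702]
[244.0, 234.7] 27 [-0.0822  0.0227]
[190.3, 247.8] 28 [-0.1756 -0.0816]
tcp [0.6071 0.0771 0.0583] jig [-0.0594  0.2104] F [-2.2  0.1 -4.3] q7 -1.24
```

View pics/g6.png

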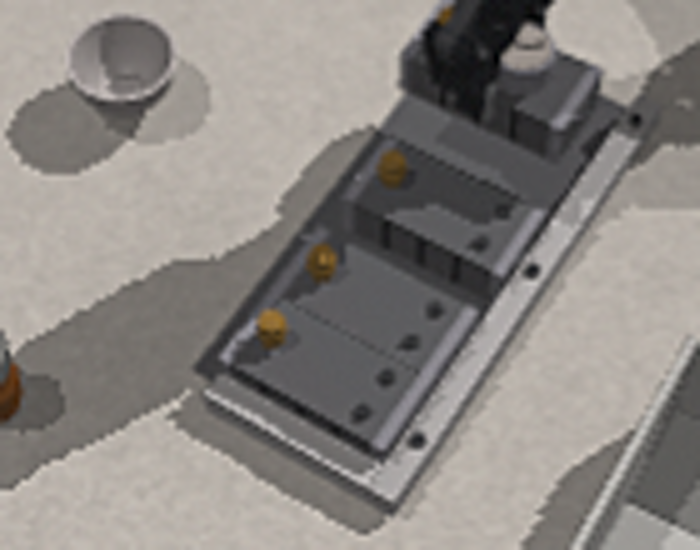

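The gauge module is held level and square, modules 1–3 are flush with the rail, and there is room for the finger. Next I'll lower it and press it to the rail.

{"op": "servo_tool", "data": {"delta_pos": [[0,0,-1.4],[0,0,-1.3],[0,0,-1.1],[0,0,-0.7],[0.1,0,-0.3],[0.1,0,0],[0.1,0,0],[0.1,0,0],[0.1,0,0],[0.1,0,0]], "rot": [[0,0,0],[0,0,0],[0,0,0],[0,0,0],[0,0,0],[0,0,0],[0,0,0],[0,0,0],[0,0,0],[0,0,0]]}}

```text
clock: 34.05
eef_pos: [0.6162, 0.0768, 0.0146]
tool_rot: [[0.0, 1.0, -0.029], [0.0, -0.029, -1.0], [-1.0, 0.0, -0.0]]
wrist_force: [0.7, 0.6, -2.9]
grip_width: 0.547
```

{"op": "servo_tool", "data": {"delta_pos": [[0.1,0,0],[0.1,0,0],[0.1,0,0],[0,0,0],[0,0,0],[0,0,0],[0,0,0],[0,0,0],[0,0,0],[0,0,0]], "rot": [[0,0,0],[0,0,0],[0,0,0],[0,0,0],[0,0,0],[0,0,0],[0,0,0],[0,0,0],[0,0,0],[0,0,0]]}}

```text
clock: 35.05
eef_pos: [0.617, 0.0767, 0.0139]
tool_rot: [[-0.004, 1.0, -0.029], [0.0, -0.029, -1.0], [-1.0, -0.004, -0.0]]
wrist_force: [-4.4, 0.9, 0.8]
grip_width: 0.547
```

{"op": "servo_tool", "data": {"delta_pos": [[0.1,0,-0.1],[0.1,0,0],[0.1,0,0],[0,0,0],[0,0,0],[0,0,0],[0,0,0],[0,0,0],[0,0,0],[0,0,0]], "rot": [[0,0,0],[0,0,0],[0,0,0],[0,0,0],[0,0,0],[0,0,0],[0,0,0],[0,0,0],[0,0,0],[0,0,0]]}}

```text
clock: 36.05
eef_pos: [0.617, 0.0768, 0.0134]
tool_rot: [[-0.011, 0.999, -0.03], [0.002, -0.03, -1.0], [-1.0, -0.011, -0.002]]
wrist_force: [-14.6, 1.5, 10.7]
grip_width: 0.548
```

{"op": "servo_tool", "data": {"delta_pos": [[-0.3,0,0.1],[0,0,0],[0,0,0],[0,0,0],[0,0,1],[0,0,3],[0,0,3],[0,0,2.5],[0,1,0],[0,1,0]], "rot": [[0,0,0],[0,0,0],[0,0,0],[0,0,0],[0,0,0],[0,0,0],[0,0,0],[0,0,0],[0,0,0.143],[0,0,0.143]], "hand": 0.7}}

```text
clock: 37.05
eef_pos: [0.62, 0.0963, 0.1114]
tool_rot: [[0.003, 0.966, 0.259], [-0.0, 0.259, -0.966], [-1.0, 0.003, 0.001]]
wrist_force: [-1.2, 0.8, -0.6]
grip_width: 0.702
```

{"op": "servo_tool", "data": {"delta_pos": [[0,0.5,0],[0,0.5,0],[0,0.5,0],[0,0.5,0],[0,0.3,0],[0,0.2,0],[0,0,0],[0,0,0],[0,0,0],[0,0,0]], "rot": [[0,0,0.143],[0,0,0.143],[0,0,0.143],[0,0,0.143],[0,0,0.143],[0,0,0.143],[0,0,0.143],[0,0,0.143],[0,0,0.143],[0,0,0]]}}

```text
clock: 38.05
eef_pos: [0.6194, 0.1212, 0.1102]
tool_rot: [[0.001, 0.028, 1.0], [0.0, 1.0, -0.028], [-1.0, 0.0, 0.001]]
wrist_force: [0.1, 0.1, -0.0]
grip_width: 0.7
```

```bash
python3 -c "from h import *;look();print(robot.get_state()['tool_rot'][:,2])"
```

```text
[266.6, 138.3] 92 [-0.2153  0.3487]
[281.0, 185.9] 18 [-0.0825  0.2113]
[267.8, 202.7] 19 [-0.0834  0.1419]
[254.0, 221.5] 25 [-0.0823  0.0704]
[244.0, 234.8] 28 [-0.082   0.0224]
[188.7, 248.1] 31 [-0.1785 -0.0845]
tcp [0.6193 0.1213 0.1101] jig [-0.0485  0.255 ] F [-0.4 -1.5 -0.8] q7 -0.01
[ 0.99953796 -0.03037349  0.00114918]
```

{"op": "servo_tool", "data": {"delta_pos": [[-0.25,0,0],[-0.2,0,-1],[0,0,-2],[0,0,-2],[0,0,-2],[0,0,-1.5],[0,0,-0.95],[0,0,0],[0,-0.2,0],[0,-0.3,0]], "rot": [[0,0,0],[0,0,0],[0,0,0],[0,0,0],[0,0,0],[0,0,0],[0,0,0],[0,0,0],[0,0,0],[0,0,0]]}}

```text
clock: 39.1
eef_pos: [0.6152, 0.1167, 0.0158]
tool_rot: [[0.002, 0.027, 1.0], [0.0, 1.0, -0.027], [-1.0, 0.0, 0.002]]
wrist_force: [0.3, -0.6, -0.1]
grip_width: 0.697
```

{"op": "servo_tool", "data": {"delta_pos": [[-0.01,-0.4,0],[-0.01,-0.4,0],[-0.01,-0.4,0],[-0.01,-0.4,0],[-0.01,-0.4,0],[-0.01,-0.4,0],[-0.01,-0.4,0],[-0.01,-0.4,0],[-0.01,-0.4,0],[-0.01,-0.4,0]], "rot": [[0,0,0],[0,0,0],[0,0,0],[0,0,0],[0,0,0],[0,0,0],[0,0,0],[0,0,0],[0,0,0],[0,0,0]]}}

```text
clock: 40.1
eef_pos: [0.6134, 0.0767, 0.0149]
tool_rot: [[0.0, 0.027, 1.0], [0.0, 1.0, -0.027], [-1.0, 0.0, 0.0]]
wrist_force: [-0.1, 3.4, 1.6]
grip_width: 0.702
```

{"op": "servo_tool", "data": {"delta_pos": [[0,-0.2,0],[0,-0.2,0],[0,-0.1,0],[0,-0.1,0],[0,-0.1,0],[0,-0.1,0],[0,0,0],[0,0,0],[0,0,0],[0,0,0]], "rot": [[0,0,0],[0,0,0],[0,0,0],[0,0,0],[0,0,0],[0,0,0],[0,0,0],[0,0,0],[0,0,0],[0,0,0]]}}

```text
clock: 41.1
eef_pos: [0.6134, 0.0685, 0.0148]
tool_rot: [[0.0, 0.027, 1.0], [-0.0, 1.0, -0.027], [-1.0, -0.0, 0.0]]
wrist_force: [0.1, 2.3, 1.9]
grip_width: 0.701
```

```bash
python3 -c "from h import *;look()"
```

```text
[266.5, 138.6] 93 [-0.2149  0.3474]
[272.7, 196.2] 21 [-0.0836  0.1679]
[263.6, 208.8] 24 [-0.0824  0.1185]
[253.8, 221.4] 24 [-0.0829  0.0704]
[244.0, 234.8] 28 [-0.082   0.0224]
[188.8, 248.2] 35 [-0.1781 -0.0846]
tcp [0.6134 0.0685 0.0149] jig [-0.0529  0.2021] F [-0.2  3.4  2.2] q7 0.13
```

Pitches are 48, 48 and 49 mm, so it needs a small final push.

{"op": "servo_tool", "data": {"delta_pos": [[0,-0.1,0],[0,-0.1,0],[0,-0.1,0],[0,-0.1,0],[0,-0.1,0],[0,-0.1,0],[0,-0.1,0],[0,0,0],[0,0,0],[0,0,0]], "rot": [[0,0,0],[0,0,0],[0,0,0],[0,0,0],[0,0,0],[0,0,0],[0,0,0],[0,0,0],[0,0,0],[0,0,0]]}}

```text
clock: 42.15
eef_pos: [0.6134, 0.0673, 0.0149]
tool_rot: [[-0.0, 0.025, 1.0], [0.007, 1.0, -0.025], [-1.0, 0.007, -0.0]]
wrist_force: [-0.0, 11.3, 2.2]
grip_width: 0.702
```

{"op": "servo_tool", "data": {"delta_pos": [[0,0.4,0],[0,0.8,0],[0,0.8,0],[0,0,3],[0,1,4],[0,2,4],[0,3,2],[0,4,0],[0,4,0],[0,4,0]], "rot": [[0,0,0],[0,0,0],[0,0,0],[0,0,0],[0,0,0],[0,0,0],[0,0,0],[0,0,0],[0,0,0],[0,0,0]]}}

```text
clock: 43.15
eef_pos: [0.6132, 0.2623, 0.1449]
tool_rot: [[0.0, 0.028, 1.0], [-0.001, 1.0, -0.028], [-1.0, -0.001, 0.0]]
wrist_force: [0.4, -0.2, 0.3]
grip_width: 0.699
```

Run:
```python
from h import *
look()
t=robot.capture("top")
for p,n in brass(t):
    j=jig(plane("top",[p],.042)[0])
    if -.3<j[0]<.05 and -.25<j[1]<.5: print("top",p,j.round(4))
s=robot.capture("scene")
A=cv2.resize(s[170:280,205:315,::-1],(400,400),interpolation=cv2.INTER_CUBIC)
B=cv2.resize(t[120:230,215:325,::-1],(400,400),interpolation=cv2.INTER_CUBIC)
cv2.imwrite("pics/f.png",np.hstack([A,B]))
```

```text
[266.2, 138.5] 100 [-0.2159  0.3473]
[272.9, 196.5] 24 [-0.0826  0.1673]
[263.7, 208.7] 21 [-0.0824  0.119 ]
[254.1, 221.5] 25 [-0.0821  0.0706]
[244.0, 234.7] 27 [-0.0822  0.0227]
[191.2, 247.2] 20 [-0.1748 -0.0791]
tcp [0.6117 0.2733 0.1441] jig [-0.0605  0.4068] F [ 0.6  7.8 -0.3] q7 -0.25
top [257.1, 165.8] [-0.0837  0.1659]
top [272.6, 166.2] [-0.0832  0.1175]
top [288.0, 166.9] [-0.0836  0.0693]
top [303.1, 167.0] [-0.0822  0.0221]
top [327.5, 207.4] [-0.206  -0.0568]
top [193.4, 209.8] [-0.2283  0.358 ]
```

View pics/f.png

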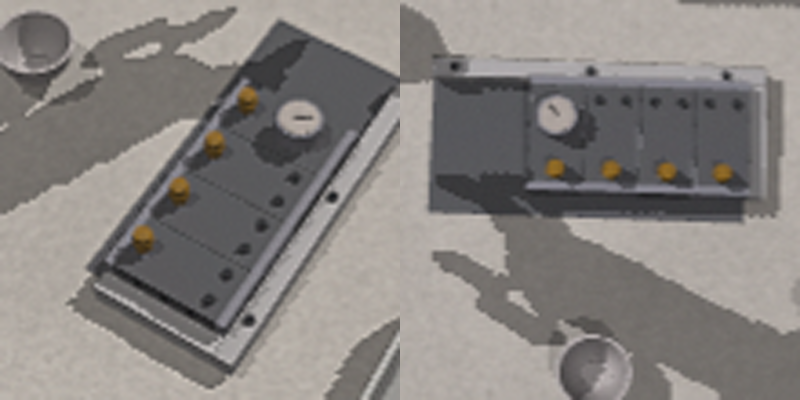

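The row is tight and square in both views. The 7.8 N reading may be from braking or from touching the bottle, so I'll check it before handing in.

Run:
```python
from h import *
S=robot.get_state();print(S["eef_pos"],S["wrist_force"])
s=robot.capture("scene");t=robot.capture("top");print(robot.get_state()["wrist_force"],robot.get_state()["qd"].round(3))
t0=np.load("t0.npy");s0=np.load("s0.npy")
def cap(im):
    h=cv2.cvtColor(im,cv2.COLOR_RGB2HSV);m=cv2.inRange(h,(100,150,60),(125,255,255));n,_,st,c=cv2.connectedComponentsWithStats(m);return [(c[i].round(1).tolist(),int(st[i,4])) for i in range(1,n) if st[i,4]>20]
for a in(t0,t,s0,s): print(cap(a))
```

```text
[0.61212279 0.26581544 0.14380331] [0.55826646 0.16472001 0.43598953]
[ 0.72639017 -1.07511589  1.11651361] [ 0.022 -0.012  0.021  0.011 -0.001 -0.001 -0.   ]
[([435.8, 95.3], 2786), ([447.6, 66.1], 23), ([468.7, 67.3], 21), ([176.4, 103.3], 82), ([139.0, 137.3], 622)]
[([436.5, 94.4], 2896), ([176.4, 103.4], 83), ([125.6, 154.5], 28)]
[([396.6, 51.9], 598), ([357.9, 128.2], 470)]
[([397.1, 52.3], 639), ([360.1, 129.2], 413)]
```

```bash
python3 -c "
from bench import robot
print(robot.job_done(),robot.get_state()['clock'])"
```

```text
the job is handed in; nothing more can be done
the job is handed in; nothing more can be done
```

I placed all four modules in the angle and handed the job in at about 43 s of the 72 s allowed. I pressed each one end-on against the long rail, then pushed the row up against the short stop with a two-finger push until contact.

- **Order and orientation:** The three plain modules come first from the stop and the gauge module closes the row. All are upright with their ports away from the long rail.
- **Measured positions:** The last port readings were y ≈ 22–23, 69–71, 118–119 and 166–167 mm from the stop, where the ideal is 24, 72, 120 and 168. In x they were −82 to −84 mm, against −83 ideal. The pitch is about 48 mm throughout. The scene and top views agree to within 2 mm, and the steady 1–2 mm offset fits the stated calibration error.
- **Square and tight:** I judged this by eye in both final pictures, with no angle measured. I saw no gaps.
- **Bystanders:** The robot ended clear of everything. A 7.8 N reading as the arm retreated was gone by the next reading, and the bottle cap was at the same pixel as at the start. The arm partly hid the meter in the last pictures, so I checked that only roughly. I did not measure the other bystanders again, but the arm never worked close to them at low height.
- **Off-plan events:** The first module was pressed down with about 35 N while I placed it, probably because it was slightly tilted in the grip; it lay flat once released. Joint 7 came close to its limit once (2.93 of 2.94 rad), so I turned the gripper back before pushing.

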